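Turn over the sample leaf in the boatyard

ROBOT

A 6-joint arm with a two-finger parallel gripper is mounted at the origin on the work surface. World frame = base frame: x ahead of the robot, y to its left, z up, the work surface at z = 0. Lengths are in mm, angles in rad, forces in N, time in s.
With the tool pointing down it reaches from about 425 to 950 mm from the base axis. Payload 3.5 kg.
Tool frame: the origin (TCP) lies at the very end of the fingers, on their centre line; the grasp point (between the pads) lies 19 mm behind it; z points along the fingers, x is the direction in which the jaws open and shut, and the axes are right-handed (so a half turn about z gives the same grasp; the last joint's range is limited). The gripper opens to 85 mm and grips with 20 to 120 N. Pads are 22 mm wide; open, the fingers measure 114 mm over their backs; the gripper's body (76 mm by 85 mm) begins 54 mm behind the grasp point. The pads swing forward as they close: fully open they stand 13 mm farther back than shut.
Start: joints at [1.2, 0.286, 1.577, -0, 1.279, -0.15], TCP at [147.796, 658.607, 231.325] pointing down, gripper open.
Joint ranges: [-2.77, 2.77], [-0.9, 2.22], [0.21, 2.48], [-1.53, 4.67], [0.24, 2.81], [-2.84, 2.84]. Speed limits (rad/s): [2.79, 2.79, 3.14, 3.14, 3.14, 3.14].

INTERFACE

Orientations are given as a unit quaternion [x, y, z, w].
In Python, from bench import get_state, camera, get_calibration, workorder, nets gives the robot as it stands.
- The arm moves only by the shell command python3 -m pendant 'ROWS'. ROWS is a JSON object of lists of equal length, an entry for each row: "dp": the shift along the world's x, y, z in cm, a list of three; "rotation": the turn, a rotation vector about the world's x, y, z in rad, a list of three; "grip": the closure, from 0 (fully open) to 1 (shut). In form: {"dp": [[x, y, z], ...], "rotation": [[ax, ay, az], ...], "grip": [grip, ...]}. A call has 1 to 8 rows; each row shifts and turns the pose as measured when the row begins; what a row does not reach is not made up. A row lasts 1/12 s, in which the tool goes at most 41.7 mm and 7.16 degrees, less where a joint would pass 70% of its speed; a pose out of reach is approached as far as the arm can. A call with a gripper value outside its range is refused whole. The fingers move at their own pace and stop on an object; the grip force is fixed at half the most. Time passes only in rows, so rows that do not move let the fingers close. It gives the time, the measured TCP pose, the force and the opening at its end, in the units of the state.
- get_state(): the state, without advancing time (a new reading comes with each control period).
- camera(name): name is "scene" or "top" or "wrist"; returns (picture, depth): 420x560x3 uint8, red, green, blue; 420x560 float32, mm along the optical axis (not along the pixel's ray), 0 where there is no reading.
- get_calibration(name): a dict with "intrinsics" (3x3 intrinsics, pixels), "world_from_camera" (4x4, takes a point from camera to world coordinates). Camera axes: x right, y down, z forward; pixel columns grow to the right and rows downward; lengths in mm; the calibration is good to about 2 mm. A picture is of the moment at which its call begins: read the wrist's pose just before it. get_calibration takes no time and is no camera call; for the wrist camera it gives the pose at the moment of the call.
- workorder.finish_job(): hands the job in, once; it reports no verdict.
Trained networks look in the newest picture that a camera, given by its name, has taken for a name from the list of things; names that differ only in an ending like _2 or _b are one class to them, and where a whole thing is asked for, a point or a joint stands for the part that bears it (a point fixed in the world has none). Each returns a list of dicts, best first, with "conf" (0 to 1); they miss things now and then, are a little off and sometimes report something else, mostly with a low value. They report only what shows in the picture. A call takes as long as a camera call.
- nets.find_in(name, camera): "position" ([column, row] in pixels, amid what is visible of it).
- nets.silhouettes(name, camera): "region" (420x560 bool, what is visible of it) and "position" ([column, row] in pixels, amid what is visible of it).
The state is a dict: "time_s": time; "joint_pos": joint angles; "qd": joint speeds; "effort": joint torques, N m; "eef_pos": TCP position; "orientation": TCP orientation; "contact_force": force on the tool from outside, world axes, zero at the start; "ft_torque": the same for the moment, N m; "gripper_width": finger opening in mm.
Only numpy, scipy, OpenCV 4.12 (cv2) and the standard library are available. Lean on these libraries where they do the work, as an engineer would, in place of code of your own. Each camera call takes 0.05 s, during which the arm holds its last target.

TASK

On the bench stand two finish-sample books, each with one rigid wooden leaf on its spine. Using only the fingertips, turn the leaf that has the round hole over its spine until it lies flat on the bare page on the other side, then draw clear. Push it gently all the way round, without flicking or pinching it, and leave the plain leaf and everything else on the bench where they are.

Things in the scene. Friction and masses are not known exactly. Their poses are not given: they have to be found in the camera images.
- stand_hole: fixed sample stand like an open book: two grey page boards, each 80 mm along the spine, reaching 64 mm to either side of it, tops 56 mm up, on a wooden plinth; brass spine rod between. Origin: centre of the underside, on the table; x along the spine, y from the right-hand to the left-hand page, z up. It carries the leaf with the round hole. The two stands swap places.
- stand_plain: fixed sample stand like an open book: two grey page boards, each 80 mm along the spine, reaching 64 mm to either side of it, tops 56 mm up, on a wooden plinth; brass spine rod between. Origin: centre of the underside, on the table; x along the spine, y from the right-hand to the left-hand page, z up. It carries the plain leaf; same shape as the other stand. Leave alone.
- leaf_hole (a joint): turn of the leaf with the hole about its spine, rad: 0 = level on the right-hand page (stand -y side), 1.57 = upright, 3.14 = flat on the left-hand page (+y side), with stops at both ends. Starts partly raised, 0.15 to 0.55. The hinge is stiff: the leaf stays at whatever angle it is left, neither falling nor springing back; 1 to 2 N at the free edge turns it.
- leaf_hole_hinge (a point): middle of the spine's axis of the stand with the hole, 62 mm above the table; axes as the stand's
- leaf_hole_edge (a point): middle of the free edge of the leaf with the hole, 100 mm from the spine axis. The leaf is a board 6 mm thick, 80 mm wide along the spine and centred on it, the spine axis in its mid-plane; its 36 mm round hole is centred 45 mm from the axis. The leaf overhangs the page board by 36 mm, with free space below the overhang down to the table.
- leaf_plain (a joint): turn of the plain leaf (same size, no hole) about its own spine, rad, counted likewise; starts at 0.1 to 0.5; must not be disturbed
- leaf_plain_edge (a point): middle of the free edge of the plain leaf, 100 mm from its spine axis
- tin: loose tin, 68 mm across, 85 mm high, standing beyond the stands; bystander; origin at the centre of its underside
- mug: loose mug, 76 mm across, 88 mm high, beyond the stands; bystander; origin at the centre of its underside
- brush: loose brush lying beyond the stands; bystander; origin at its underside

How it is judged (in metres and radians):
On the way:
1. the leaf with the hole is brought upright by touch (value of joint leaf_hole above 1.4 rad and contact force between the fingers and stand_hole above 0.05 N).
At the end, for the whole second after the job is handed in: The leaf with the hole lies flat on the left-hand page (within 0.07 rad, about 7 mm at its free edge) and at rest; the plain leaf's edge is within 15 mm and the tin, mug and brush within 20 mm of where they began (value of joint leaf_hole above 3.07 rad and velocity of joint leaf_hole below 0.1 rad/s and distance of leaf_plain_edge from where it was at the start of the episode below 0.015 m and distance of each of tin, mug, brush from where it was at the start of the episode below 0.02 m); the robot touches nothing.
It fails at once if the plain leaf is disturbed (its edge moves over 15 mm) (distance of leaf_plain_edge from where it was at the start of the episode above 0.015 m).
It fails at once if the tin, mug or brush is moved over 20 mm (distance of any of tin, mug, brush from where it was at the start of the episode above 0.02 m).
It fails at once if the leaf is flicked or slammed (over 6 rad/s) (velocity of joint leaf_hole above 6 rad/s).
It fails at once if the leaf or its stand is pinched or pushed with over 30 N (contact force between the fingers and stand_hole above 30 N).
It also fails if it takes over 48 s, if anything falls off the work surface, if the arm or the gripper's body presses on something with over 40 N, if the wrist force passes 120 N, or if a joint passes its speed limit or range.

## Working session

There is one attempt and no reset: what is moved stays moved. The work goes in short steps, Python scripts to look and compute and a shell command to move; the robot and the scene stay as the last step left them, time stands still between calls to the robot, and variables do not carry over. Pictures are saved under pics/ and viewed, and the job is handed in when it is done.

```bash
mkdir -p pics; ls; python3 - <<'E'
from bench import *
import cv2
s=get_state();print(s)
for n in ["scene","top"]:
    p,d=camera(n);cv2.imwrite(f"pics/{n}0.png",p[:,:,::-1]);c=get_calibration(n);print(n,c)
    for t in ["leaf_hole","leaf_plain"]:
        print(t,[(r['conf'],r['position']) for r in nets.find_in(t,n)])
E
```

```text
pics
{'time_s': 0.0, 'joint_pos': array([ 1.19997179e+00,  2.87197119e-01,  1.57818543e+00, -4.51216130e-06,
        1.27859080e+00, -1.49994919e-01]), 'qd': array([-0.00018381, -0.00055936,  0.00252591,  0.00054909,  0.00087589,
        0.00052079]), 'effort': array([-2.48023407e-04, -4.05957806e+01, -2.92639303e+01, -1.03166801e-04,
        5.47701144e-03, -4.22452660e-07]), 'eef_pos': array([147.5788461 , 657.99437759, 229.9216388 ]), 'orientation': array([ 7.80716393e-01,  6.24884387e-01, -1.02896116e-03,  5.98474852e-04]), 'contact_force': array([ 0.51711128, -0.19419699, -0.56075783]), 'ft_torque': array([ 0.0431756 ,  0.02714168, -0.0023558 ]), 'gripper_width': 85.69117523057898}
scene {'intrinsics': array([[517.06825878,   0.        , 278.74667054],
       [  0.        , 517.06825878, 209.07322014],
       [  0.        ,   0.        ,   1.        ]]), 'world_from_camera': array([[-3.89539471e-01,  7.90859921e-01, -4.72016510e-01,
         1.22804561e+03],
       [ 9.21001632e-01,  3.32335072e-01, -2.03247126e-01,
         2.10982657e+02],
       [-3.87236478e-03, -5.13900754e-01, -8.57840906e-01,
         1.09265164e+03],
       [ 0.00000000e+00,  0.00000000e+00,  0.00000000e+00,
         1.00000000e+00]])}
leaf_hole [(0.58, [346.5, 181.7])]
leaf_plain [(0.69, [195.9, 155.8])]
top {'intrinsics': array([[490.02953678,   0.        , 281.23968982],
       [  0.        , 490.02953678, 200.82158216],
       [  0.        ,   0.        ,   1.        ]]), 'world_from_camera': array([[ 1.76452219e-02, -9.82105900e-01,  1.87501061e-01,
         4.37548020e+02],
       [-9.99751672e-01, -1.47778249e-02,  1.66796448e-02,
        -5.31671970e+01],
       [-1.36103197e-02, -1.87748815e-01, -9.82122773e-01,
         1.22747797e+03],
       [ 0.00000000e+00,  0.00000000e+00,  0.00000000e+00,
         1.00000000e+00]])}
leaf_hole []
leaf_plain [(0.73, [383.6, 224.4])]
```

View pics/scene0.png

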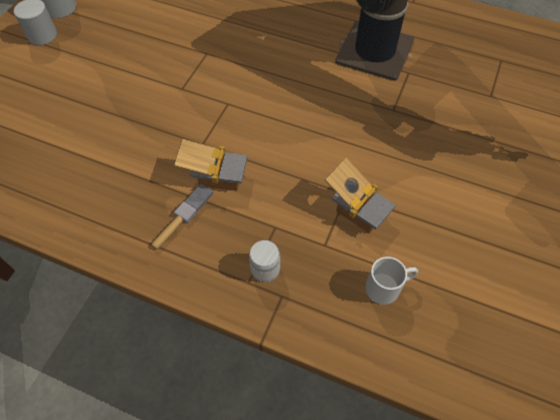

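View pics/top0.png

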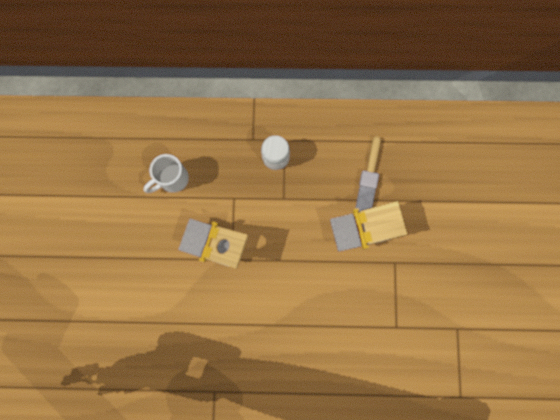

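The leaf with the hole is at scene (350,185) and top (226,246), with its bare page at top (196,238). The plain leaf is at top (382,223). Next I'll fit the stand geometry from depth.

```bash
cat > h.py <<'E'
from bench import *
import numpy as np, cv2
def cloud(n):
    p,d=camera(n);c=get_calibration(n);K=c['intrinsics'];T=c['world_from_camera']
    v,u=np.mgrid[0:d.shape[0],0:d.shape[1]]
    P=np.stack([(u-K[0,2])/K[0,0]*d,(v-K[1,2])/K[1,1]*d,d],-1)
    return p,d,P@T[:3,:3].T+T[:3,3]
E
python3 - <<'E'
from h import *
A=[]
for n,(u0,u1,v0,v1) in {"top":(165,260,205,285),"scene":(310,410,145,240)}.items():
    p,d,W=cloud(n)
    w=W[v0:v1,u0:u1].reshape(-1,3);c=p[v0:v1,u0:u1].reshape(-1,3).astype(int);ok=d[v0:v1,u0:u1].ravel()>0
    print(n,'table z',np.median(w[ok,2]))
    up=ok&(w[:,2]>45)&(w[:,2]<140)
    sat=c.max(1)-c.min(1)
    page=up&(sat<40)&(w[:,2]<65); leaf=up&(sat>60)
    for nm,m in(("page",page),("leaf",leaf)):
        q=w[m];print(nm,m.sum(),q.mean(0).round(1),np.percentile(q[:,2],[2,50,98]).round(1))
        r=cv2.minAreaRect(q[:,:2].astype(np.float32));print(r)
    q=w[leaf]; 
    for _ in range(4):
        m=q.mean(0);nv=np.linalg.svd(q-m)[2][2];q=q[abs((q-m)@nv)<4]
    nv*=np.sign(nv[2]);print('plane n',nv.round(3),'angle',np.arccos(nv[2]),'downhill dir',np.degrees(np.arctan2(nv[1],nv[0])),q.mean(0),len(q))
    np.save(f"{n}_leaf.npy",w[leaf]);np.save(f"{n}_page.npy",w[page])
    cv2.imwrite(f"pics/{n}z.png",cv2.resize(p[v0:v1,u0:u1,::-1],None,fx=5,fy=5))
    print("mask pix")
E
```

```text
top table z 1.8272331174443934
page 880 [566.3 164.   56.5] [51.8 56.4 61. ]
((561.6272583007812, 146.23414611816406), (112.4898910522461, 79.85706329345703), 73.43265533447266)
leaf 1221 [546.4  98.   87.1] [ 55.8  88.4 110.6]
((546.3617553710938, 99.59892272949219), (99.51957702636719, 95.74949645996094), 72.51852416992188)
plane n [0.131 0.424 0.896] angle 0.4601898130766769 downhill dir 72.82773938220231 [545.82297048  95.72358897  88.73874004] 1075
mask pix
scene table z -0.400410935747459
page 1031 [568.4 153.7  54.2] [47.4 54.5 58.6]
((559.8955078125, 140.21444702148438), (129.08535766601562, 83.84479522705078), 73.4007797241211)
leaf 1198 [548.  100.6  84.5] [ 55.1  85.  108.5]
((546.6863403320312, 99.78871154785156), (97.6444091796875, 101.42440795898438), 73.13044738769531)
plane n [0.126 0.428 0.895] angle 0.4622119621623525 downhill dir 73.58118217029025 [547.4846737   99.18256861  85.61901409] 1056
mask pix
```

View pics/topz.png

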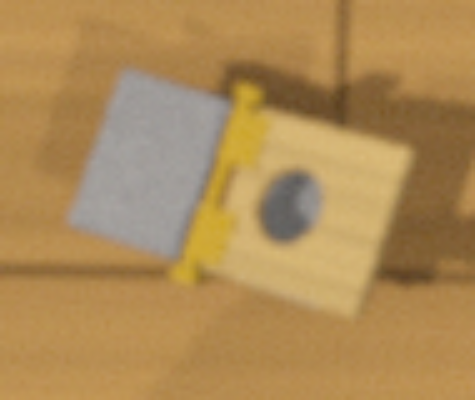

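View pics/scenez.png

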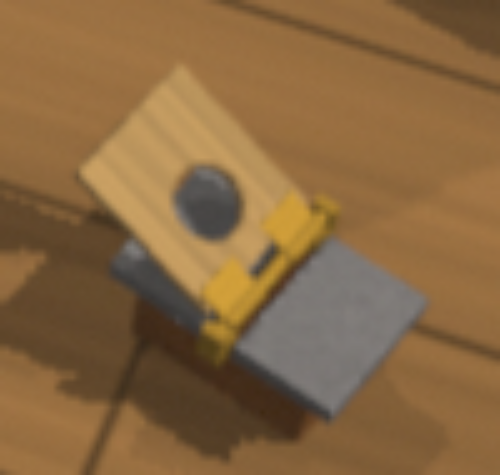

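```bash
python3 - <<'E'
from h import *
a=np.radians(73.3);ey=np.array([np.cos(a),np.sin(a)]);ex=np.array([ey[1],-ey[0]])
th=.461
for n in("top","scene"):
    L=np.load(n+"_leaf.npy");P=np.load(n+"_page.npy")
    P=P[abs(P[:,2]-56)<6]
    ps,pt=P[:,:2]@ey,P[:,:2]@ex
    # restrict to bare page: above hinge
    k=ps>np.median(L[:,:2]@ey)+35+20
    print(n,'page s',np.percentile(ps[k],[0,1,99,100]).round(1),'t',np.percentile(pt[k],[0,1,99,100]).round(1))
    # leaf
    H=L[L[:,2]>70]; s,t=H[:,:2]@ey,H[:,:2]@ex
    print(' leaf s min',np.percentile(s,[0,1,3]).round(1),'t',np.percentile(t,[0,1,99,100]).round(1),'zmax',np.percentile(H[:,2],[97,99,100]).round(1))
    # hinge s from plane at z: line z - 62 = -tan(th)(s-s0) + 3/cos(th)
    A=np.polyfit(s,H[:,2],1);print(' slope',A, np.arctan(-A[0]), 's0 at', (62+3/np.cos(np.arctan(A[0]))-A[1])/A[0])
    # s0 via free edge
print(ex,ey)
E
```

```text
top page s [303.7 304.1 357.1 357.8] t [455.9 456.8 534.4 535.8]
 leaf s min [202.9 203.6 204.7] t [447.3 455.9 535.2 543.1] zmax [110.1 111.9 113.6]
 slope [ -0.47741024 207.65647939] 0.445413041952385 s0 at 298.1338035901506
scene page s [307.5 308.2 358.6 359.7] t [454.  457.1 536.5 537.9]
 leaf s min [203.9 205.9 208.1] t [452.4 455.4 535.2 537.4] zmax [108.1 109.6 111.4]
 slope [ -0.48872931 209.01362437] 0.4545904696192782 s0 at 293.975631105588
[ 0.95782249 -0.28736052] [0.28736052 0.95782249]
```

```bash
python3 -m pendant '{"dp":[[3,-2.5,0.5],[3,-2.5,0.5],[3,-2.5,0.5],[3,-2.5,0.5],[3,-2.5,0.5],[3,-2.5,0.5],[3,-2.5,0.5],[3,-2.5,0.5]],"rotation":[[0,0,-0.12],[0,0,-0.12],[0,0,-0.12],[0,0,-0.12],[0,0,-0.12],[0,0,-0.12],[0,0,-0.12],[0,0,-0.12]],"grip":[1,1,1,1,1,1,1,1]}'
python3 -m pendant '{"dp":[[2,-3.5,0],[2,-3.5,0],[2,-3.5,0],[2,-3.5,0],[2,-3.5,0],[2,-3.5,0],[0,-3.5,0],[0,-3.5,0]],"rotation":[[0,0,-0.12],[0,0,-0.12],[0,0,-0.12],[0,0,-0.12],[0,0,-0.12],[0,0,-0.12],[0,0,0],[0,0,0]],"grip":[1,1,1,1,1,1,1,1]}'
```

```text
time_s: 1.07
eef_pos: [387.9, 453.2, 271.0]
orientation: [0.984, 0.18, -0.001, -0.002]
contact_force: [0.8, 0.7, 0.3]
gripper_width: -0.1
time_s: 1.73
eef_pos: [516.1, 162.6, 275.1]
orientation: [0.981, -0.196, 0.005, -0.003]
contact_force: [0.2, 1.2, -0.0]
gripper_width: 0.4
```

```bash
python3 -m pendant '{"dp":[[0,-2.4,0],[0,-2.4,0],[0,-2.4,0],[0,-2.4,0],[0,-2.4,0],[0,-2.4,0],[0,-2.4,0],[0,0,0]],"rotation":[[0,0,0.1],[0.107,-0.032,0],[0.107,-0.032,0],[0.107,-0.032,0],[0.107,-0.032,0],[0.107,-0.032,0],[0.107,-0.032,0],[0.107,-0.032,0]],"grip":[1,1,1,1,1,1,1,1]}'
cat > rel.py <<'E'
from bench import *
import numpy as np
from scipy.spatial.transform import Rotation as R
s=get_state();H=np.array([559.5,139.6,62]);ex=np.array([.9578,-.2874,0]);ey=np.array([.2874,.9578,0])
p=s['eef_pos']-H;M=R.from_quat(s['orientation']).as_matrix();f=s['contact_force']
B=np.array([ex,ey,[0,0,1]])
print('t,s,z',(B@p).round(1),'toolz',(B@M[:,2]).round(2),'toolx',(B@M[:,0]).round(2),'F',(B@f).round(1),'q',s['joint_pos'].round(2),s['time_s'])
E
python3 rel.py
```

```text
time_s: 2.4
eef_pos: [519.1, -17.4, 284.7]
orientation: [0.907, -0.134, 0.078, -0.392]
contact_force: [-0.4, -0.2, -0.8]
gripper_width: 0.1
t,s,z [   6.5 -162.   222.7] toolz [ 0.04  0.73 -0.68] toolx [ 1.   -0.02  0.04] F [-0.3 -0.3 -0.8] q [-0.6  -0.09  2.04  0.79  1.5  -0.49] 2.4
```

```bash
python3 -m pendant '{"dp":[[0,0,-3],[0,0,-3],[0,0,-3],[0,0,-3],[0,0,-2],[0,0,0]],"rotation":[[0,0,0],[0,0,0],[0,0,0],[0,0,0],[0,0,0],[0,0,0]],"grip":[1,1,1,1,1,1]}'; python3 rel.py; python3 - <<'E'
from h import *
p,d=camera("scene");cv2.imwrite("pics/s1.png",p[:,:,::-1])
E
```

```text
time_s: 2.9
eef_pos: [518.7, -25.5, 139.9]
orientation: [0.906, -0.14, 0.083, -0.391]
contact_force: [-0.1, -0.3, -0.7]
gripper_width: -0.1
t,s,z [   8.4 -169.9   77.9] toolz [ 0.05  0.73 -0.68] toolx [ 1.   -0.03  0.04] F [-0.  -0.3 -0.7] q [-0.61  0.11  2.13  0.83  1.29 -0.72] 2.9
```

View pics/s1.png

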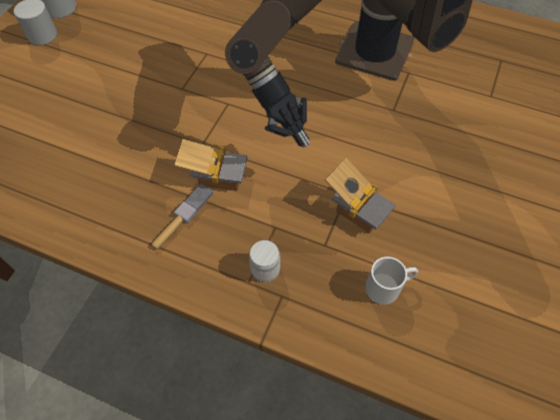

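The fingertip is at (307,143), in line with the leaf at (350,182) and clear of the plain stand. Next: lower it and bring it close.

```bash
python3 -m pendant '{"dp":[[-0.4,0.1,-2],[-0.4,0.1,-2],[0,0,-1.7],[0.5,1.6,0],[0.5,1.6,0],[0.5,1.6,0],[0.5,1.6,0],[0,0,0]],"rotation":[[0,0,0],[0,0,0],[0,0,0],[0,0,0],[0,0,0],[0,0,0],[0,0,0],[0,0,0]],"grip":[1,1,1,1,1,1,1,1]}'; python3 rel.py
```

```text
time_s: 3.62
eef_pos: [542.3, 36.9, 98.7]
orientation: [0.906, -0.135, 0.097, -0.388]
contact_force: [-0.4, -0.0, 0.1]
gripper_width: -0.2
t,s,z [  13.  -103.3   36.7] toolz [ 0.07  0.73 -0.68] toolx [ 1.   -0.04  0.07] F [-0.4 -0.1  0.1] q [-0.48  0.18  2.15  0.94  1.14 -0.74] 3.6167
```

```bash
python3 -m pendant '{"dp":[[-0.6,0.2,-0.9],[-0.6,0.2,-0.9],[0,0,0]],"rotation":[[0,0,0],[0,0,0],[0,0,0]],"grip":[1,1,1]}'; python3 rel.py
```

```text
time_s: 3.87
eef_pos: [532.3, 40.0, 84.0]
orientation: [0.907, -0.132, 0.101, -0.387]
contact_force: [-0.3, 0.4, 0.8]
gripper_width: 0.0
t,s,z [   2.6 -103.2   22. ] toolz [ 0.08  0.73 -0.68] toolx [ 1.   -0.03  0.08] F [-0.4  0.3  0.8] q [-0.48  0.18  2.18  0.95  1.11 -0.79] 3.8667
```

```bash
python3 -m pendant '{"dp":[[0.25,0.8,0],[0.25,0.8,0],[0.2,0.6,0.8],[0.2,0.6,0.8],[0,0,0]],"rotation":[[0,0,0],[0,0,0],[0,0,0],[0,0,0],[0,0,0]],"grip":[1,1,1,1,1]}'; python3 rel.py; python3 - <<'E'
from h import *
p,d=camera("scene");cv2.imwrite("pics/s2.png",cv2.resize(p[120:260,270:450,::-1],None,fx=4,fy=4))
E
```

```text
time_s: 4.28
eef_pos: [541.4, 68.1, 100.1]
orientation: [0.907, -0.135, 0.101, -0.386]
contact_force: [-0.8, 0.3, 0.5]
gripper_width: -0.0
t,s,z [  3.2 -73.7  38.1] toolz [ 0.08  0.73 -0.68] toolx [ 1.   -0.04  0.08] F [-0.8  0.   0.5] q [-0.42  0.15  2.17  0.97  1.09 -0.72] 4.2833
```

View pics/s2.png

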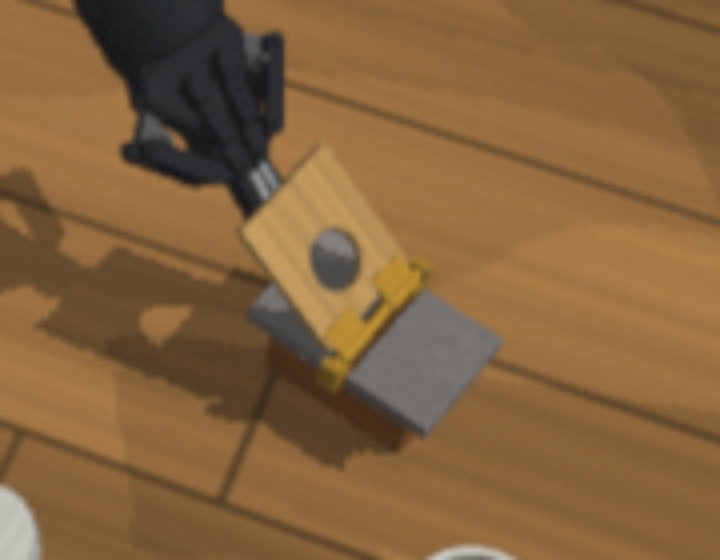

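The finger is centred under the free edge and the leaf is lifting. On along the arc to upright.

```bash
python3 -m pendant '{"dp":[[0.2,0.8,0.8],[0.3,0.8,0.7],[0.3,0.8,0.7],[0.3,0.9,0.5],[0.3,1,0.3],[0.3,1,0.3],[0.3,1,0.2],[0,0,0]],"rotation":[[0,0,0],[0,0,0],[0,0,0],[0,0,0],[0,0,0],[0,0,0],[0,0,0],[0,0,0]],"grip":[1,1,1,1,1,1,1,1]}'; python3 rel.py; python3 - <<'E'
from h import *
p,d=camera("scene");cv2.imwrite("pics/s3.png",cv2.resize(p[120:260,270:450,::-1],None,fx=4,fy=4))
E
```

```text
time_s: 5.0
eef_pos: [562.5, 137.4, 138.6]
orientation: [0.907, -0.134, 0.101, -0.385]
contact_force: [0.0, -1.4, -0.7]
gripper_width: -0.1
t,s,z [ 3.5 -1.3 76.6] toolz [ 0.08  0.73 -0.68] toolx [ 1.   -0.04  0.08] F [ 0.4 -1.3 -0.7] q [-0.27  0.1   2.14  0.99  1.05 -0.57] 5.0
```

View pics/s3.png

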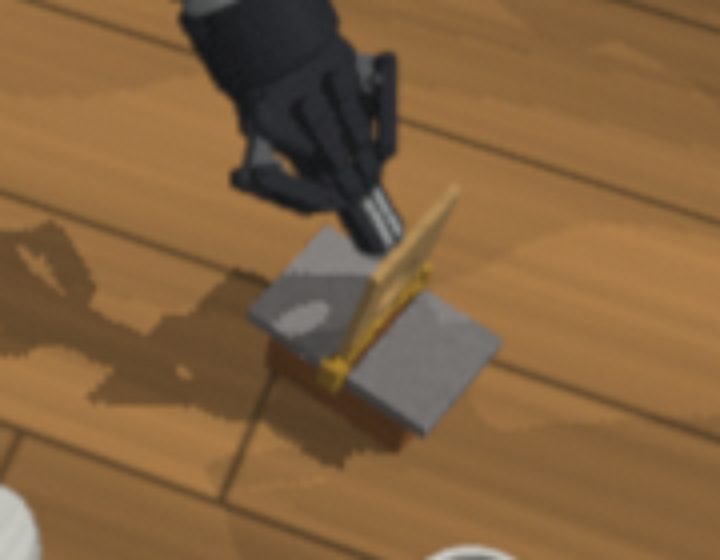

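The leaf is about upright, with the finger on its right-hand face. On over the top.

```bash
python3 -m pendant '{"dp":[[0.3,1.1,-0.2],[0.3,1.1,-0.2],[0.3,1,-0.4],[0.3,1,-0.4],[0.3,1,-0.5],[0.2,0.8,-0.6],[0.2,0.8,-0.6],[0,0,0]],"rotation":[[0,0,0],[0,0,0],[0,0,0],[0,0,0],[0,0,0],[0,0,0],[0,0,0],[0,0,0]],"grip":[1,1,1,1,1,1,1,1]}'; python3 rel.py; python3 - <<'E'
from h import *
p,d=camera("scene");cv2.imwrite("pics/s4.png",cv2.resize(p[120:260,270:450,::-1],None,fx=4,fy=4))
E
```

```text
time_s: 5.72
eef_pos: [583.4, 210.8, 106.8]
orientation: [0.907, -0.135, 0.101, -0.386]
contact_force: [-0.1, -1.2, -0.4]
gripper_width: -0.2
t,s,z [ 2.5 75.  44.8] toolz [ 0.08  0.73 -0.68] toolx [ 1.   -0.04  0.08] F [ 0.2 -1.2 -0.4] q [-0.11  0.21  2.09  1.09  0.91 -0.56] 5.7167
```

View pics/s4.png

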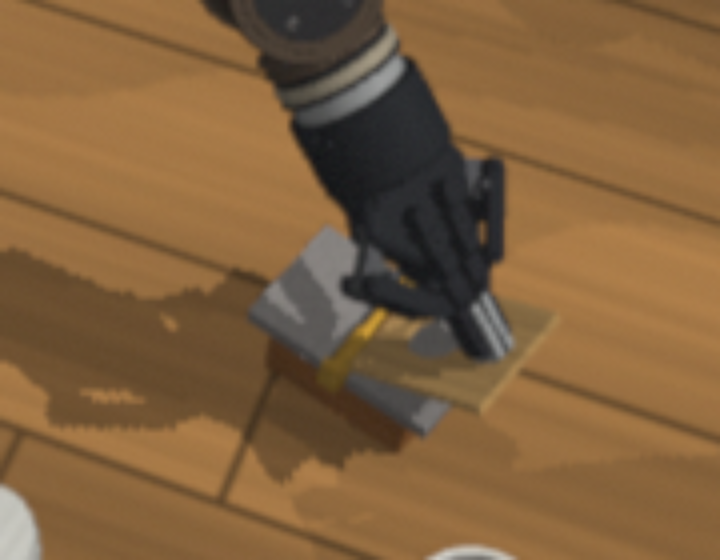

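```bash
python3 -m pendant '{"dp":[[0,0.2,-0.5],[0,0.2,-0.5],[0,0.1,-0.5],[0,0.1,-0.5],[0,0,-0.5],[0,0,0]],"rotation":[[-0.096,0.029,0],[-0.096,0.029,0],[-0.096,0.029,0],[-0.096,0.029,0],[0,0,0],[0,0,0]],"grip":[1,1,1,1,1,1]}'; python3 rel.py; python3 - <<'E'
from h import *
p,d=camera("scene");cv2.imwrite("pics/s5.png",cv2.resize(p[120:260,270:450,::-1],None,fx=4,fy=4))
E
```

```text
time_s: 6.27
eef_pos: [584.8, 216.3, 82.0]
orientation: [0.969, -0.137, 0.073, -0.191]
contact_force: [-0.2, -0.4, 0.0]
gripper_width: -0.1
t,s,z [ 2.2 80.7 20. ] toolz [ 0.09  0.39 -0.92] toolx [ 1.   -0.01  0.09] F [-0.1 -0.5  0. ] q [ 0.05  0.22  2.    0.51  0.76 -0.01] 6.2667
```

View pics/s5.png

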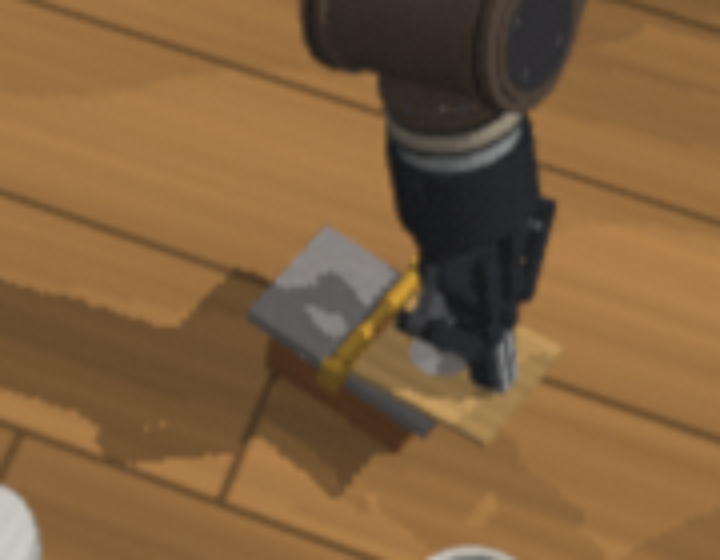

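```bash
python3 -m pendant '{"dp":[[0,0,-0.5],[0,0,-0.4],[0,0,0]],"rotation":[[0,0,0],[0,0,0],[0,0,0]],"grip":[1,1,1]}'; python3 rel.py;python3 -m pendant '{"dp":[[0,0,-0.3],[0,0,-0.1]],"rotation":[[0,0,0],[0,0,0]],"grip":[1,1]}'; python3 rel.py
```

```text
time_s: 6.57
eef_pos: [584.7, 214.7, 72.1]
orientation: [0.968, -0.14, 0.073, -0.194]
contact_force: [-0.5, 0.1, 1.0]
gripper_width: 0.2
t,s,z [ 2.6 79.1 10.1] toolz [ 0.09  0.4  -0.91] toolx [ 1.   -0.01  0.09] F [-0.5 -0.   1. ] q [ 0.05  0.24  2.    0.53  0.75 -0.03] 6.5667
time_s: 6.73
eef_pos: [585.0, 213.9, 68.0]
orientation: [0.968, -0.141, 0.073, -0.195]
contact_force: [-2.2, 1.5, 7.0]
gripper_width: -0.1
t,s,z [ 3.  78.5  6. ] toolz [ 0.09  0.4  -0.91] toolx [ 1.   -0.02  0.09] F [-2.6  0.8  7. ] q [ 0.04  0.25  2.    0.54  0.74 -0.04] 6.7333
```

Force rose to 7 N at the height expected for a flat leaf, so it's on the stop. Now to withdraw and check.

```bash
python3 -m pendant '{"dp":[[0,0,0.5],[-0.1,-0.5,1.5],[-0.4,-1.2,3],[-0.4,-1.2,3],[-0.4,-1.2,3],[-1,-2.5,3],[-1,-3,2],[-1,-3,2]],"rotation":[[0,0,0],[0,0,0],[0,0,0],[0,0,0],[0,0,0],[0,0,0],[0,0,0],[0,0,0]],"grip":[1,1,1,1,1,1,1,1]}'
python3 -m pendant '{"dp":[[-1,-3,1],[-1,-3,1],[0,0,0],[0,0,0]],"rotation":[[0,0,0],[0,0,0],[0,0,0],[0,0,0]],"grip":[1,1,1,1]}'
python3 - <<'E'
from h import *
a=np.radians(73.3);ey=np.array([np.cos(a),np.sin(a)]);ex=np.array([ey[1],-ey[0]])
for n in("scene","top"):
    p,d,W=cloud(n);cv2.imwrite(f"pics/{n}6.png",p[:,:,::-1])
    s=W[...,:2]@ey-294.5;t=W[...,:2]@ex-495.8
    sat=p.astype(int).max(2)-p.astype(int).min(2)
    m=(abs(t)<35)&(s>66)&(s<98)&(W[...,2]>40)&(W[...,2]<120)&(d>0)&(sat>50)
    m|=(abs(t)<35)&(abs(t)>22)&(s>25)&(s<98)&(W[...,2]>40)&(W[...,2]<120)&(d>0)&(sat>50)
    A=np.linalg.lstsq(np.c_[s[m],t[m],np.ones(m.sum())],W[m][:,2],rcond=None)[0]
    print(n,m.sum(),'slope s,t',A.round(3),'z at 100',A[0]*100+A[2])
E
```

```text
time_s: 7.4
eef_pos: [531.3, 85.2, 244.2]
orientation: [0.969, -0.14, 0.062, -0.193]
contact_force: [1.1, -0.8, -0.6]
gripper_width: 0.2
time_s: 7.73
eef_pos: [510.4, 16.4, 271.9]
orientation: [0.969, -0.142, 0.068, -0.19]
contact_force: [0.4, 0.6, -0.7]
gripper_width: -0.3
scene 542 slope s,t [-7.00e-03 -1.00e-03  6.42e+01] z at 100 63.46431043372674
top 571 slope s,t [-1.0000e-03 -2.0000e-03  6.5741e+01] z at 100 65.62465884230936
```

View pics/scene6.png

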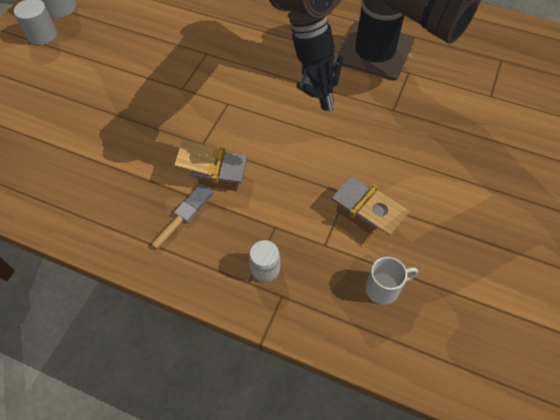

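The leaf lies flat on the left page at (385,210), with a slope under 0.01 rad and its top at about 65 mm. The plain leaf, tin, mug and brush sit at the same pixels as before, and the arm is clear.

```bash
python3 -c "
from bench import *
print(workorder.finish_job())"
```

```text
the job is handed in; nothing more can be done
None
```

I turned the leaf with the hole over its spine onto the bare left-hand page using the closed fingertips, drew clear and handed the job in at about 8 s.

- **Turning:** I pushed gently from under the free edge, over upright, and down to the stop. The highest force I read was about 7.5 N, when the leaf met the stop. I read force only between moves, and the leaf's turning speed was not measured.
- **Leaf flat:** In both the scene and top cameras its slope is under 0.01 rad, and its upper face is at 63 to 66 mm, against about 65 mm expected.
- **Everything else:** The plain leaf, tin, mug and brush show no visible shift in the scene picture. I checked these by eye, not by measuring.
- **Arm:** The tool is clear, about 270 mm up, with contact force at noise level (under 1 N).

No check failed or disagreed.

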